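# Hang the portion ladle back on its carousel

## Task

First turn the ladle carousel by the knob on its top until its empty hook has come round to the near side, the robot's side of the stand. Then pick up the portion ladle that stands on the table and hang it by its loop on that hook, so that it hangs there freely and still. Leave the other things on the table where they are.

Things in the scene. Friction and masses are not known exactly. Their poses are not given: they have to be found in the camera images.
- stand: Fixed steel stand of the ladle carousel: 130 mm round base, upright post, 327 mm high with the knob. Origin: centre of its underside, on the vertical turning axis; -x is its near side, towards the robot. Its rotor has four hooks 90 degrees apart; three carry ladles (cups 38, 44, 60 mm) that swing a little but cannot come off, reach 120 mm from the axis and hang down to 45 mm above the table.
- carousel (a joint): Angle of the rotor about the vertical axis, rad; grows counterclockwise seen from above. 0 (or any whole turn) = the empty hook points to the near side (world -x), pi/2 = to world -y, pi = to the far side. Starts with the empty hook at the far side or well to one side; turns over two turns either way, stays where it is left (friction about 0.12 N m).
- knob_grip (a point): Grip point of the black turning knob on top of the rotor, on the axis, 316 mm above the table. The knob is an upright bar 46 mm long, 14 mm thick, 34 mm high (293 to 327 mm above the table) that turns with the rotor; its length lies along the line to the empty hook (along world x at joint value 0).
- empty_hook (a point): Lowest point of the empty hook (centre of its 6 mm rod), 75 mm from the axis, 240 mm above the table. From here the rod rises outward to a ball tip (8 mm) 12 mm farther out and 12 mm higher; its upright stem is 12 mm nearer the axis and meets the top wheel 42 mm higher. A hung ladle's loop centre is 11 mm below this point. Its -x axis points outward from the turning axis.
- ladle: Loose steel portion ladle, about 0.15 kg, 194 mm overall, standing on its cup (52 mm across at the rim, 34 mm high, open to +z). Origin: centre of the cup's underside. A straight flat handle (14 mm wide across y, 6 mm thick) leaves the rim at x = 25, z = 30 mm and rises along +x at 40 degrees above level, ending in a loop. Hung up, its handle is upright; it swings for some seconds.
- ladle_loop (a point): Centre of the loop at the handle's end, at (111, 0, 102) mm in the ladle's frame. The loop is a ring of 6 mm rod with a clear hole of 28 mm (40 mm outside); its plane contains the handle and the ladle's y axis. The handle's centre line runs from here straight back to the rim, 112 mm away; its flat part is free for a grip from 25 to 95 mm from here.
- piping_nozzle_2: Bystander: steel piping nozzle (cone) standing on its wide end, 32 mm across, 40 mm high; origin at the centre of its underside. Leave in place.
- timer: Bystander: white kitchen timer lying on its back, 70 x 64 x 19 mm; origin at the centre of its underside. Leave in place.
- bench_scraper: Bystander: steel bench scraper with black bar handle, 100 x 152 x 24 mm; origin at the centre of its underside. Leave in place.
- spatula: Bystander: spatula with black handle, 316 mm long, 16 mm high; origin at the centre of its underside. Leave in place.
- top_wheel (a point): Centre of the hub of the rotor's spoked top wheel, on the axis, 282 mm above the table (underside). Four flat spokes (14 mm wide, one over each hook) run to a rim of 8 mm round bar of radius 82 mm (86 outside), 281 to 289 mm above the table. The rim stands over the hooks: they can be reached only from outside, below it.
- biscuit_1: Bystander: chocolate biscuit half with piped jam, 38 x 70 x 19 mm; origin at the centre of its underside. Leave in place.

How it is judged:
On the way:
1. the empty hook has been turned to the near side of the stand (pointing within 65 degrees of world -x) and the carousel is still (x of empty_hook in the frame of stand below -0.0317 m and velocity of joint carousel between -0.15 and 0.15 rad/s), for 0.2 s.
At the end, for the whole second after the job is handed in: The hook is still on the near side (within 65 degrees of world -x) with the ladle's loop on it (loop centre within 14 mm sideways and 18 mm in all of the hook's low point, above 215 mm), the ladle hangs down (cup below 120 mm, tipped over 20 degrees), ladle and carousel at rest (all of step 1 and horizontal distance between ladle_loop and empty_hook below 0.014 m and distance between ladle_loop and empty_hook below 0.018 m and angle between ladle's own z axis and vertical above 0.35 rad and height (world z) of ladle_loop above 0.215 m and height (world z) of ladle below 0.12 m and linear speed of ladle below 0.1 m/s); the robot touches nothing.
It fails at once if the biscuit, the nozzle, the timer, the scraper or the spatula is shifted by more than 30 mm (distance of any of biscuit_1, piping_nozzle_2, timer, bench_scraper, spatula from where it was at the start of the episode above 0.03 m).
It also fails if it takes over 67 s, if anything falls off the work surface, if the arm or the gripper's body presses on something with over 40 N, if the wrist force passes 120 N, or if a joint passes its speed limit or range.

## Robot

A 6-joint arm with a two-finger parallel gripper is mounted at the origin on the work surface; the furniture and walls round the work are solid. World frame = base frame: x ahead of the robot, y to its left, z up, the work surface at z = 0. Lengths are in m, angles in rad, forces in N, time in s.
With the tool pointing down it reaches from about 0.325 to 0.9 m from the base axis. Payload 6.1 kg.
Tool frame: the origin (TCP) lies midway between the tips of the shut fingers; the grasp point (between the pads) lies ctrl.grip_depth behind it (ctrl.grip_depth is the distance from the TCP to the grasp point, in m); z points along the fingers, y is the direction in which the jaws open and shut (so a half turn about z gives the same grasp; the last joint's range is limited). The gripper opens to 85 mm and grips with 20 to 120 N. Pads are 22 mm wide; open, the fingers measure 114 mm over their backs; the gripper's body (76 mm by 85 mm) begins 54 mm behind the grasp point. The pads swing forward as they close: fully open they stand 13 mm farther back than shut.
Start: joints at [-1.402, 0.22, 1.526, -0, 1.395, -0.126], TCP at [0.182, -0.598, 0.231] pointing down, gripper open.
Joint ranges: [-2.98, 2.98], [-0.91, 2.08], [0.09, 2.57], [-1.24, 4.39], [0.2, 2.65], [-2.68, 2.68]. Speed limits (rad/s): [2.57, 2.57, 3.01, 3.14, 3.14, 3.14].

## Interface

Orientations are given as a rotation vector (axis times angle).
In Python, from bench import ctrl gives the robot as it stands. The module is installed in compiled form; this text tells all that it offers.
- The arm moves only by the tool drive_tool, never from a script. Its argument "commands" is a list that holds one entry, the list of rows, each a list of 5 numbers: the shift along the tool's x, y, z normalised to -1 to 1, where 1 is 0.02 m, then the turn about the tool's z normalised to -1 to 1, where 1 is 0.12 rad, then the closure, from -1 (fully open) to 1 (shut), so that 0 is half open. In form: [[[tx, ty, tz, twist, claw], ...]]. A call has exactly 5 rows; each row shifts and turns the commanded pose from where the row before left it, along the tool's axes as they then stand; what a row does not reach is not made up. A row lasts 1/8 s, in which the tool goes at most 62.5 mm and 10.7 degrees, less where a joint would pass 70% of its speed; a pose out of reach is approached as far as the arm can. A call with a number of a shift or a turn outside -1 to 1 is refused whole. A call with a gripper value outside its range is refused whole. The fingers move at their own pace and stop on an object; "force" is the grip in N (left out, the last holds). Time passes only in rows, so rows that do not move let the fingers close, or fill a call up. It gives the time, the measured TCP pose, the force and the opening at its end, in the units of the state.
- ctrl.read_state(): the state, without advancing time (a new reading comes with each control period).
- ctrl.snapshot(name): name is "scene" or "top" or "wrist"; returns the picture (480x640x3 uint8, red, green, blue); there is no depth.
- ctrl.get_calibration(name): a dict with "camera_matrix" (3x3 intrinsics, pixels), "pose" (4x4, takes a point from camera to world coordinates). Camera axes: x right, y up, looking along -z (the intrinsics and any distortion apply to the point x, -y, -z); pixel columns grow to the right and rows downward; lengths in m; the calibration is good to about 2 mm. A picture is of the moment at which its call begins: read the wrist's pose just before it. get_calibration takes no time and is no camera call; for the wrist camera it gives the pose at the moment of the call.
- ctrl.job_done(): hands the job in, once; it reports no verdict.
The state is a dict: "clock": time; "joint_positions": joint angles; "qd": joint speeds; "joint_efforts": joint torques, N m; "tool_pos": TCP position; "tcp_rot": TCP orientation; "ft_force": force on the tool from outside, world axes, zero at the start; "wrist_torque": the same for the moment, N m; "finger_gap": opening from 0.0 (shut) to 1.0 (fully open).
Only numpy, scipy, OpenCV 4.12 (cv2) and the standard library are available. Lean on these libraries where they do the work, as an engineer would, in place of code of your own. Each camera call takes 0.05 s, during which the arm holds its last target.

## Working session

There is one attempt and no reset: what is moved stays moved. The work goes in short steps, Python scripts to look and compute and a tool call to move; the robot and the scene stay as the last step left them, time stands still between calls to the robot, and variables do not carry over. Pictures are saved under pics/ and viewed, and the job is handed in when it is done.

Besides the shell and the picture viewer there is one more tool, called after "Call:" by a JSON object that holds its "api" and its "payload". drive_tool: Moves the arm, as the interface text tells. Scaled input: -1 to 1 covers 0.02 m each way for a shift and 0.12 rad each way for a turn. Its arguments: {"type":"object","properties":{"commands":{"type":"array"},"force":{"type":"number"}},"required":["commands"]}

```bash
mkdir -p pics; ls; python3 - <<'E'
from bench import ctrl
import cv2, numpy as np
for n in ("scene","top","wrist"):
    c=ctrl.get_calibration(n)
    im=ctrl.snapshot(n); cv2.imwrite(f"pics/{n}0.png",im[:,:,::-1])
    print(n,np.round(c["camera_matrix"],1).tolist(),np.round(c["pose"],3).tolist(),[k for k in c])
print(ctrl.read_state(),ctrl.grip_depth)
E
```

```text
pics
scene [[590.2, 0.0, 319.5], [0.0, 590.2, 238.4], [0.0, 0.0, 1.0]] [[-0.898, 0.245, -0.366, 0.082], [-0.44, -0.512, 0.737, 0.771], [-0.007, 0.823, 0.568, 0.843], [0.0, 0.0, 0.0, 1.0]] ['camera_matrix', 'pose']
top [[565.7, 0.0, 325.6], [0.0, 565.7, 243.1], [0.0, 0.0, 1.0]] [[-0.009, 0.99, -0.138, 0.324], [-1.0, -0.01, -0.0, -0.082], [-0.001, 0.138, 0.99, 1.409], [0.0, 0.0, 0.0, 1.0]] ['camera_matrix', 'pose']
wrist [[395.2, 0.0, 327.7], [0.0, 395.2, 238.0], [0.0, 0.0, 1.0]] [[0.291, 0.906, 0.306, 0.261], [-0.957, 0.277, 0.091, -0.574], [-0.002, -0.32, 0.948, 0.373], [0.0, 0.0, 0.0, 1.0]] ['camera_matrix', 'pose']
{'clock': 0.15, 'joint_positions': array([-1.40209059e+00,  2.21072388e-01,  1.52734833e+00, -3.62187677e-05,
        1.39472650e+00, -1.26086341e-01]), 'qd': array([-8.80432934e-04, -3.69859821e-03, -3.36082347e-03,  1.15533099e-04,
       -3.62684953e-06,  1.82282327e-03]), 'joint_efforts': array([ 6.43264193e-04, -4.97484577e+01, -3.89905787e+01, -2.81134025e-04,
        7.18232885e-03, -8.18012495e-06]), 'tool_pos': array([ 0.1815004 , -0.59756751,  0.23043357]), 'tcp_rot': array([-3.10598984e+00, -4.61165183e-01,  1.07971095e-04]), 'ft_force': array([-0.55590407,  0.62081919, -0.01022779]), 'wrist_torque': array([-0.01284414,  0.01397952,  0.00128936]), 'finger_gap': 1.00075265339303} 0.0187
```

View pics/scene0.png

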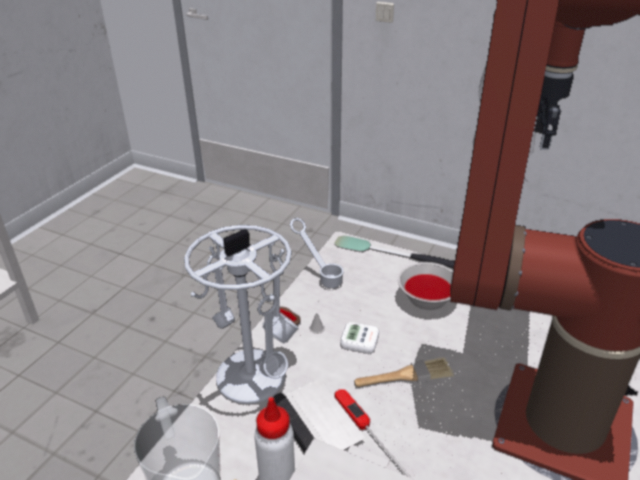

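View pics/top0.png

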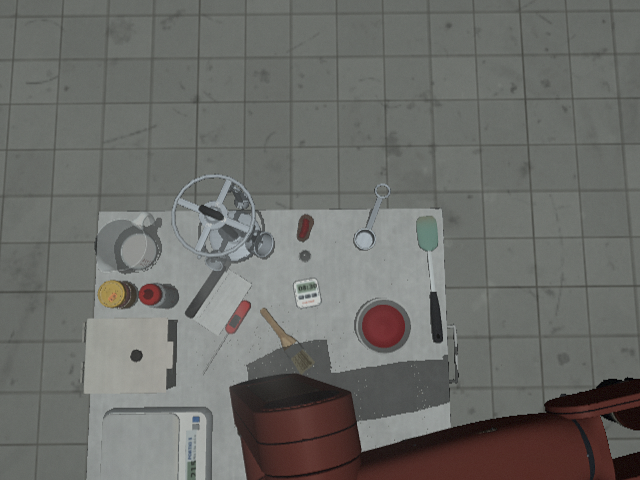

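View pics/wrist0.png

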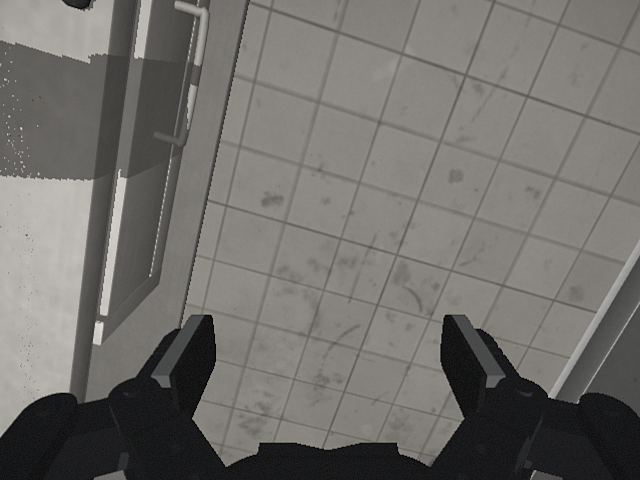

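```bash
python3 - <<'E'
import cv2
a=cv2.imread("pics/top0.png")[165:285,150:300]; cv2.imwrite("pics/top0z.png",cv2.resize(a,None,fx=5,fy=5,interpolation=cv2.INTER_CUBIC))
a=cv2.imread("pics/scene0.png")[210:410,170:350]; cv2.imwrite("pics/scene0z.png",cv2.resize(a,None,fx=3,fy=3,interpolation=cv2.INTER_CUBIC))
a=cv2.imread("pics/top0.png")[165:285,280:430]; cv2.imwrite("pics/top0y.png",cv2.resize(a,None,fx=5,fy=5,interpolation=cv2.INTER_CUBIC))
E
```

```text
(no output)
```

View pics/top0z.png

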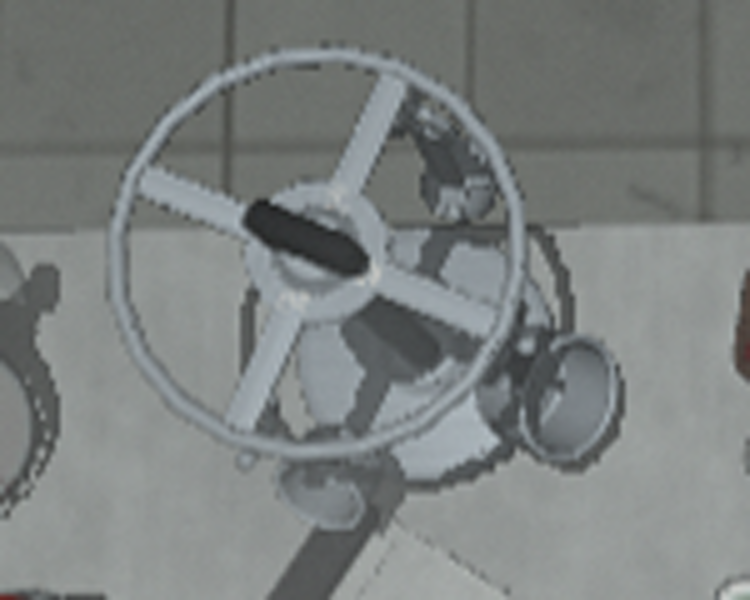

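View pics/scene0z.png

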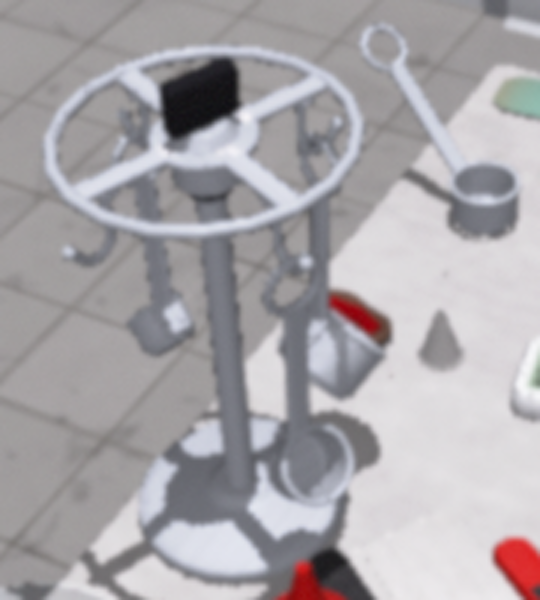

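View pics/top0y.png

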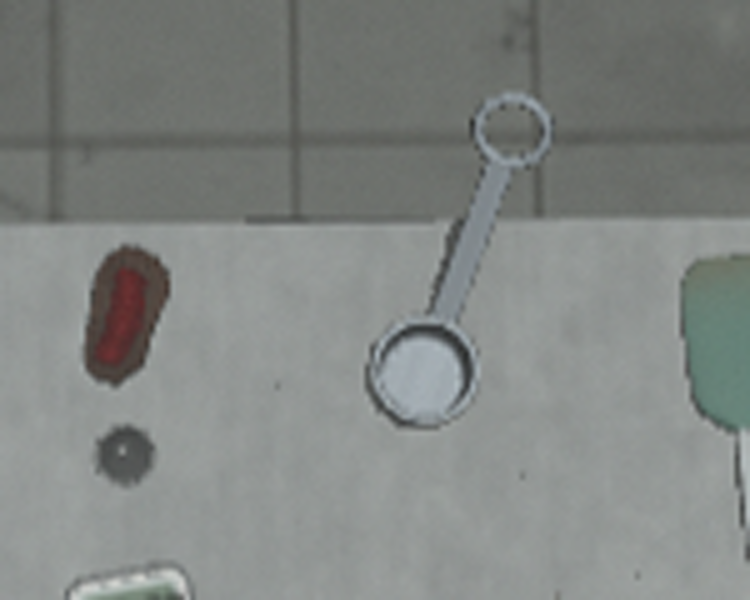

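```bash
cat > h.py <<'E'
import cv2, numpy as np
from bench import ctrl
from scipy.spatial.transform import Rotation as R
def ray(n,uv,c=None):
    c=c or ctrl.get_calibration(n); K=c["camera_matrix"];P=np.array(c["pose"])
    u,v=uv; d=np.array([(u-K[0,2])/K[0,0],-(v-K[1,2])/K[1,1],-1.])
    return P[:3,3],P[:3,:3]@d
def onz(n,uv,z,c=None):
    o,d=ray(n,uv,c); return o+d*(z-o[2])/d[2]
def proj(n,p,c=None):
    c=c or ctrl.get_calibration(n); K=c["camera_matrix"];P=np.array(c["pose"])
    q=P[:3,:3].T@(np.array(p)-P[:3,3]); return np.array([K[0,2]+K[0,0]*q[0]/-q[2],K[1,2]-K[1,1]*q[1]/-q[2]])
def tri(a,b):
    (o1,d1),(o2,d2)=a,b
    A=np.stack([d1,-d2],1); t=np.linalg.lstsq(A,o2-o1,rcond=None)[0]
    p,q=o1+d1*t[0],o2+d2*t[1]; return (p+q)/2,np.linalg.norm(p-q)
def circ(p):
    A=np.c_[2*p[:,:2],np.ones(len(p))]; s=np.linalg.lstsq(A,(p[:,:2]**2).sum(1),rcond=None)[0]
    return s[:2],np.sqrt(s[2]+s[:2]@s[:2])
E
python3 - <<'E'
from h import *
im=cv2.imread("pics/top0.png"); g=im.max(2)
# knob
m=(g<60).astype(np.uint8); m[:, :180]=0;m[:,240:]=0;m[:195]=0;m[235:]=0
n,l,s,c=cv2.connectedComponentsWithStats(m); 
for i in range(1,n):
    if s[i,4]>40:
        ys,xs=np.where(l==i); r=cv2.minAreaRect(np.c_[xs,ys].astype(np.float32)); print(s[i],c[i],r)
        b=cv2.boxPoints(r); print(np.round([onz("top",q,.327) for q in b],3).tolist(), onz("top",c[i],.32))
# rim: outer pts
out=[(107,260),(525,250),(320,45),(310,460),(175,115),(455,100),(480,370),(165,380)]
p=np.array([onz("top",(x/5+150-.4,y/5+165-.4),.285) for x,y in out]); print(circ(p))
def tp(x,y): return x/5+280-.4,y/5+165-.4
# ladle loop (outer circle) and cup rim
lp=[(472,130),(552,130),(512,92),(512,168)]
print("loop",np.mean([onz("top",tp(*q),.102) for q in lp],0))
cp=[(367,370),(478,372),(423,315),(423,428)]
print("cup",np.mean([onz("top",tp(*q),.034) for q in cp],0))
sc=lambda x,y:(x/3+170-.33,y/3+210-.33)
print("loop scene",onz("scene",sc(384,47),.102), tri(ray("scene",sc(384,47)),ray("top",tp(512,130))))
print("hook tip",[onz("scene",sc(68,252),.252), tri(ray("scene",sc(68,252)),ray("top",(245/5+149.6,460/5+164.6)))])
E
```

```text
[199 205  24  15 171] [210.41520468 212.12280702] ((210.5775909423828, 212.3189697265625), (24.68561363220215, 7.484467506408691), 23.198589324951172)
[[0.541, 0.166, 0.327], [0.555, 0.161, 0.327], [0.535, 0.116, 0.327], [0.522, 0.122, 0.327]] [0.53997141 0.14288545 0.32      ]
(array([0.54183626, 0.14428969]), np.float64(0.0833201493559206))
loop [ 0.6310045  -0.21667411  0.102     ]
cup [ 0.52617788 -0.17700093  0.034     ]
loop scene [ 0.6281368  -0.21720256  0.102     ] (array([ 0.6296863 , -0.21718191,  0.10187089]), np.float64(0.00279442174783963))
hook tip [array([0.5750819 , 0.22463252, 0.252     ]), (array([0.51027509, 0.21154687, 0.25821534]), np.float64(0.11829715876647716))]
```

Call:
{"api": "drive_tool", "payload": {"commands": [[[0, 0, -0.75, -0.73, -1], [0, 0, -0.75, -0.73, -1], [0, 0, -0.75, -0.73, -1], [0, 0, -0.75, -0.73, -1], [0, 0, -0.75, -0.73, -1]]], "force": 60}}

```text
clock: 0.78
tool_pos: [0.1816, -0.5978, 0.3063]
tcp_rot: [-2.931, -1.129, -0.0]
ft_force: [-0.6, -0.3, 0.3]
finger_gap: 1.003
```

Call:
{"api": "drive_tool", "payload": {"commands": [[[0, 0, -0.75, -0.73, -1], [0, 0, -0.75, -0.73, -1], [0, 0, -0.75, -0.73, -1], [0, 0, -0.75, -0.73, -1], [0, 0, -0.75, -0.73, -1]]]}}

```text
clock: 1.4
tool_pos: [0.1815, -0.5979, 0.3813]
tcp_rot: [-2.615, -1.739, -0.001]
ft_force: [0.0, -0.3, -0.5]
finger_gap: 1.0
```

Call:
{"api": "drive_tool", "payload": {"commands": [[[1, 0.05, 0, 0, -1], [1, 0.05, 0, 0, -1], [1, 0.05, 0, 0, -1], [1, 0.05, 0, 0, -1], [1, 0.05, 0, 0, -1]]]}}

```text
clock: 2.02
tool_pos: [0.2257, -0.5067, 0.3812]
tcp_rot: [-2.618, -1.736, -0.0]
ft_force: [0.2, 0.0, 1.0]
finger_gap: 0.998
```

Call:
{"api": "drive_tool", "payload": {"commands": [[[1, 0.05, 0, 0, -1], [1, 0.05, 0, 0, -1], [1, 0.05, 0, 0, -1], [1, 0.05, 0, 0, -1], [1, 0.05, 0, 0, -1]]]}}

```text
clock: 2.65
tool_pos: [0.2692, -0.4165, 0.3813]
tcp_rot: [2.618, 1.736, 0.0]
ft_force: [0.6, -1.2, -0.6]
finger_gap: 1.001
```

Call:
{"api": "drive_tool", "payload": {"commands": [[[1, 0.05, 0, 0, -1], [1, 0.05, 0, 0, -1], [1, 0.05, 0, 0, -1], [1, 0.05, 0, 0, -1], [1, 0.05, 0, 0, -1]]]}}

```text
clock: 3.28
tool_pos: [0.3128, -0.3264, 0.3813]
tcp_rot: [2.618, 1.736, -0.0]
ft_force: [0.7, 0.8, 0.2]
finger_gap: 1.001
```

Call:
{"api": "drive_tool", "payload": {"commands": [[[1, 0.05, 0, 0, -1], [1, 0.05, 0, 0, -1], [1, 0.05, 0, 0, -1], [1, 0.05, 0, 0, -1], [1, 0.05, 0, 0, -1]]]}}

```text
clock: 3.9
tool_pos: [0.3562, -0.2361, 0.3813]
tcp_rot: [2.618, 1.736, 0.0]
ft_force: [0.5, -0.7, -0.2]
finger_gap: 0.999
```

Call:
{"api": "drive_tool", "payload": {"commands": [[[1, 0.05, 0, 0, -1], [1, 0.05, 0, 0, -1], [1, 0.05, 0, 0, -1], [1, 0.05, 0, 0, -1], [1, 0.05, 0, 0, -1]]]}}

```text
clock: 4.53
tool_pos: [0.3996, -0.146, 0.3813]
tcp_rot: [2.618, 1.736, 0.0]
ft_force: [-0.9, 0.6, -0.7]
finger_gap: 1.002
```

Call:
{"api": "drive_tool", "payload": {"commands": [[[1, 0.05, 0, 0, -1], [1, 0.05, 0, 0, -1], [1, 0.05, 0, 0, -1], [1, 0.05, 0, 0, -1], [1, 0.05, 0, 0, -1]]]}}

```text
clock: 5.15
tool_pos: [0.443, -0.0558, 0.3813]
tcp_rot: [2.618, 1.736, 0.0]
ft_force: [-0.2, 0.0, 0.4]
finger_gap: 1.0
```

Call:
{"api": "drive_tool", "payload": {"commands": [[[1, 0.05, 0, 0, -1], [1, 0.05, 0, 0, -1], [1, 0.05, 0, 0, -1], [1, 0.05, 0, 0, -1], [0, 0.05, 0, 0, -1]]]}}

```text
clock: 5.78
tool_pos: [0.4786, 0.016, 0.3812]
tcp_rot: [-2.616, -1.738, 0.0]
ft_force: [-0.3, 0.2, 0.5]
finger_gap: 1.006
```

```bash
python3 - <<'E'
from h import *
s=ctrl.read_state();c=ctrl.get_calibration("wrist");im=ctrl.snapshot("wrist");cv2.imwrite("pics/w1.png",im[:,:,::-1])
M=R.from_rotvec(s["tcp_rot"]).as_matrix();print(s["tool_pos"],np.degrees(np.arctan2(M[1,0],M[0,0])),s["joint_positions"].round(2))
print(proj("wrist",(0.5413,.1437,.327),c))
E
```

```text
[0.47859964 0.01601215 0.38117463] 67.20427791064287 [-0.13 -0.19  1.67  0.    1.67  0.27]
[345.08234994 -44.21038814]
```

View pics/w1.png

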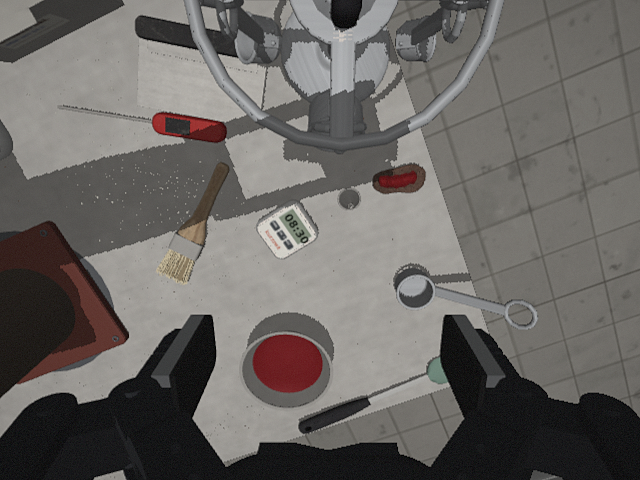

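Call:
{"api": "drive_tool", "payload": {"commands": [[[0.8, 0.1, 0, 0, -1], [0.8, 0.1, 0, 0, -1], [0.8, 0.1, 0, 0, -1], [0.8, 0.1, 0, 0, -1], [0, 0, 0, 0, -1]]]}}

```text
clock: 6.45
tool_pos: [0.5113, 0.0716, 0.3809]
tcp_rot: [-2.617, -1.738, 0.001]
ft_force: [-0.3, -0.2, -0.8]
finger_gap: 1.0
```

```bash
python3 - <<'E'
from h import *
s=ctrl.read_state();c=ctrl.get_calibration("wrist");im=ctrl.snapshot("wrist");cv2.imwrite("pics/w2.png",im[:,:,::-1])
M=R.from_rotvec(s["tcp_rot"]).as_matrix();print(s["tool_pos"],np.degrees(np.arctan2(M[1,0],M[0,0])),s["joint_positions"].round(2))
print(proj("wrist",(0.5413,.1437,.327),c)); np.save("w2.npy",c["pose"])
E
```

```text
[0.51130515 0.07159392 0.38092808] 67.1822997344197 [-0.01 -0.1   1.58  0.    1.66  0.38]
[324.91442302 113.56278427]
```

View pics/w2.png

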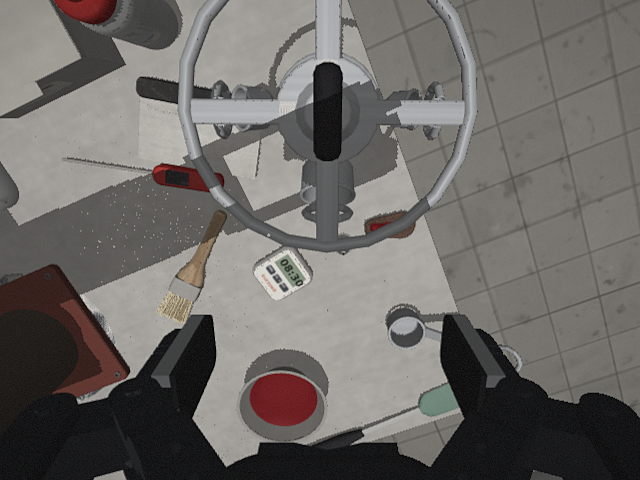

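```bash
python3 - <<'E'
from h import *
c=ctrl.get_calibration("wrist");im=cv2.imread("pics/w2.png");m=(im.max(2)<45).astype(np.uint8);m[200:]=0;m[:,:290]=0;m[:,370:]=0
n,l,s,cc=cv2.connectedComponentsWithStats(m);i=1+s[1:,4].argmax();ys,xs=np.where(l==i);r=cv2.minAreaRect(np.c_[xs,ys].astype(np.float32));print(r)
k=[onz("wrist",q,.327,c) for q in cv2.boxPoints(r)];print(np.round(k,4).tolist(),np.mean(k,0))
p=np.array([onz("wrist",q,.285,c) for q in [(181,115),(476,115),(328,251),(207,195),(450,195),(255,240),(400,240)]]);print(circ(p))
E
```

```text
((327.1694641113281, 111.49467468261719), (28.609182357788086, 97.16477966308594), 0.9240452647209167)
[[0.5268, 0.1255, 0.327], [0.545, 0.1655, 0.327], [0.557, 0.1603, 0.327], [0.5397, 0.1198, 0.327]] [0.54209861 0.14277338 0.327     ]
(array([0.54107929, 0.1388777 ]), np.float64(0.0859410649555184))
```

Call:
{"api": "drive_tool", "payload": {"commands": [[[0.97, 0.01, 0, 0, -1], [0.97, 0.01, 0, 0, -1], [0.97, 0.01, 0, 0, -1], [0.97, 0.01, 0, 0, -1], [0, 0, 0, 0.1, -1]]]}}

```text
clock: 7.12
tool_pos: [0.5422, 0.1432, 0.3808]
tcp_rot: [-2.627, -1.722, 0.001]
ft_force: [0.7, -0.1, -0.5]
finger_gap: 0.996
```

Call:
{"api": "drive_tool", "payload": {"commands": [[[0, 0, 0.8, 0, -1], [0, 0, 0.8, 0, -1], [0, 0, 0.8, 0, -1], [0, 0, 0.8, 0, -1], [0, 0, 0.8, 0, -1]]]}}

```text
clock: 7.75
tool_pos: [0.5417, 0.1415, 0.3]
tcp_rot: [-2.629, -1.72, 0.001]
ft_force: [-0.2, -0.6, -0.2]
finger_gap: 1.003
```

Call:
{"api": "drive_tool", "payload": {"commands": [[[0, 0, 0, 0, 1], [0, 0, 0, 0, 1], [0, 0, 0, 0, 1], [0, 0, 0, 0, 1], [0, 0, 0, 0, 1]]], "force": 60}}

```text
clock: 8.38
tool_pos: [0.5408, 0.1424, 0.3023]
tcp_rot: [-2.627, -1.72, 0.001]
ft_force: [-7.4, 2.2, 4.2]
finger_gap: 0.151
```

Call:
{"api": "drive_tool", "payload": {"commands": [[[0, 0, 0, -0.4, 1], [0, 0, 0, -0.7, 1], [0, 0, 0, -0.8, 1], [0, 0, 0, -0.8, 1], [0, 0, 0, -0.8, 1]]]}}

```text
clock: 9.0
tool_pos: [0.5414, 0.1423, 0.3023]
tcp_rot: [-2.208, -2.234, -0.001]
ft_force: [-3.0, 1.0, 3.7]
finger_gap: 0.15
```

Call:
{"api": "drive_tool", "payload": {"commands": [[[0, 0, 0, -0.8, 1], [0, 0, 0, -0.8, 1], [0, 0, 0, -0.8, 1], [0, 0, 0, -0.8, 1], [0, 0, 0, -0.8, 1]]]}}

```text
clock: 9.62
tool_pos: [0.5422, 0.1424, 0.3023]
tcp_rot: [1.614, 2.695, 0.003]
ft_force: [0.9, 3.4, 1.3]
finger_gap: 0.151
```

Call:
{"api": "drive_tool", "payload": {"commands": [[[0, 0, 0, -0.8, 1], [0, 0, 0, -0.8, 1], [0, 0, 0, -0.8, 1], [0, 0, 0, -0.8, 1], [0, 0, 0, -0.8, 1]]]}}

```text
clock: 10.25
tool_pos: [0.5428, 0.143, 0.3024]
tcp_rot: [0.926, 2.999, 0.005]
ft_force: [3.4, 5.7, 0.7]
finger_gap: 0.151
```

Call:
{"api": "drive_tool", "payload": {"commands": [[[0, 0, 0, -0.8, 1], [0, 0, 0, -0.8, 1], [0, 0, 0, -0.8, 1], [0, 0, 0, -0.8, 1], [0, 0, 0, -0.8, 1]]]}}

```text
clock: 10.88
tool_pos: [0.5431, 0.1437, 0.3024]
tcp_rot: [0.186, 3.132, 0.006]
ft_force: [4.9, 8.4, 0.6]
finger_gap: 0.153
```

Call:
{"api": "drive_tool", "payload": {"commands": [[[0, 0, 0, -0.6, 1], [0, 0, 0, -0.3, 1], [0, 0, 0, 0, 1], [0, 0, 0, 0, 1], [0, 0, 0, 0, 1]]]}}

```text
clock: 11.5
tool_pos: [0.5432, 0.1439, 0.3024]
tcp_rot: [0.021, 3.137, 0.006]
ft_force: [5.0, 8.4, -0.7]
finger_gap: 0.151
```

```bash
python3 - <<'E'
from h import *
s=ctrl.read_state()
M=R.from_rotvec(s["tcp_rot"]).as_matrix();print(s["tool_pos"],np.degrees(np.arctan2(M[1,0],M[0,0])),s["joint_positions"].round(2),s["ft_force"],s["wrist_torque"])
for n in ("scene","top"): cv2.imwrite(f"pics/{n}1.png",ctrl.snapshot(n)[:,:,::-1])
a=cv2.imread("pics/scene1.png")[210:410,170:350]; cv2.imwrite("pics/scene1z.png",cv2.resize(a,None,fx=3,fy=3,interpolation=cv2.INTER_CUBIC))
E
```

```text
[0.54315142 0.1438797  0.30238323] 179.2379008443027 [ 0.12  0.03  1.61  0.    1.5  -1.44] [ 4.95817258  8.39926864 -0.6978028 ] [ 1.10269633 -0.57269152  0.10039834]
```

View pics/scene1z.png

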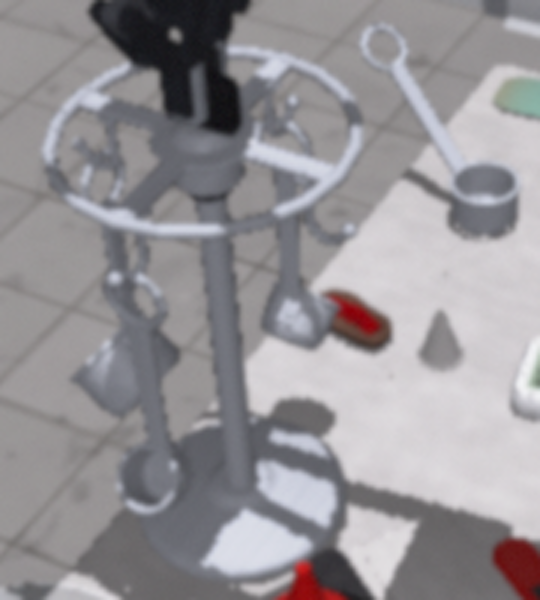

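Call:
{"api": "drive_tool", "payload": {"commands": [[[0, 0, 0, 0, 0], [0, 0, 0, 0, -0.5], [0, 0, 0, 0, -1], [0, 0, -0.5, 0, -1], [0, 0, -1, 0, -1]]]}}

```text
clock: 12.22
tool_pos: [0.5415, 0.1415, 0.3317]
tcp_rot: [-0.024, -3.14, 0.0]
ft_force: [0.2, -0.4, -1.2]
finger_gap: 1.003
```

Call:
{"api": "drive_tool", "payload": {"commands": [[[0, 0, -1, 0, -1], [0, 0, -1, 0, -1], [0, 0, -1, 0, -1], [1, 0, -0.5, 0, -1], [1, 0, 0, 0, -1]]]}}

```text
clock: 12.85
tool_pos: [0.5019, 0.1423, 0.4034]
tcp_rot: [0.024, 3.139, 0.001]
ft_force: [0.0, -0.4, 0.2]
finger_gap: 1.001
```

```bash
python3 - <<'E'
from h import *
s=ctrl.read_state();c=ctrl.get_calibration("wrist");im=ctrl.snapshot("wrist");cv2.imwrite("pics/w3.png",im[:,:,::-1])
M=R.from_rotvec(s["tcp_rot"]).as_matrix();print(s["tool_pos"],np.degrees(np.arctan2(M[1,0],M[0,0])))
for n in ("scene","top"): cv2.imwrite(f"pics/{n}2.png",ctrl.snapshot(n)[:,:,::-1])
a=cv2.imread("pics/scene2.png")[210:410,170:350]; cv2.imwrite("pics/scene2z.png",cv2.resize(a,None,fx=3,fy=3,interpolation=cv2.INTER_CUBIC))
a=cv2.imread("pics/top2.png")[165:285,150:300]; cv2.imwrite("pics/top2z.png",cv2.resize(a,None,fx=5,fy=5,interpolation=cv2.INTER_CUBIC))
E
```

```text
[0.50193937 0.14226741 0.4034176 ] 179.1419328146514
```

View pics/scene2z.png

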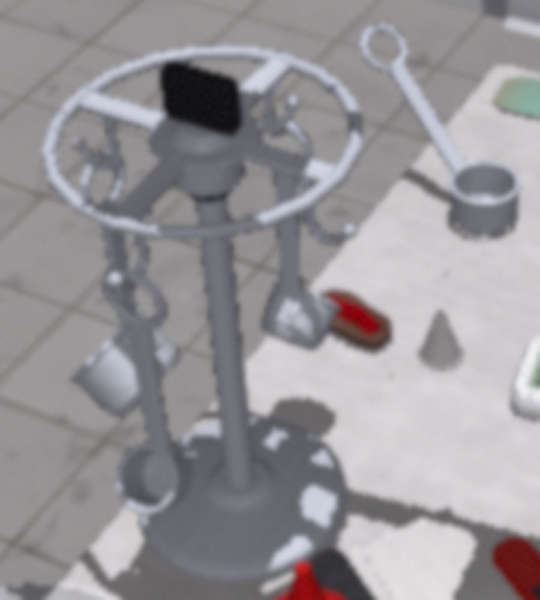

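View pics/w3.png

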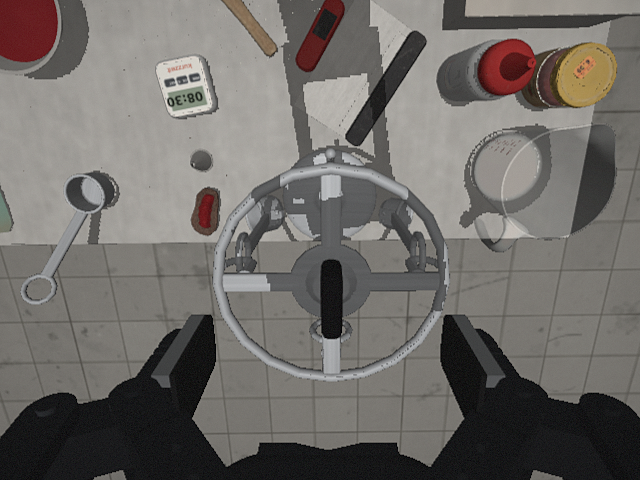

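View pics/top2z.png

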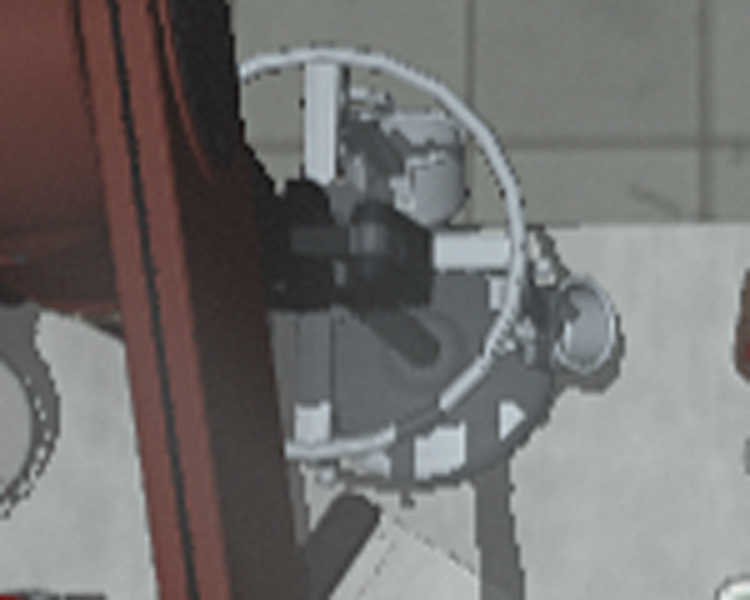

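```bash
python3 - <<'E'
from h import *
c=ctrl.get_calibration("wrist");im=cv2.imread("pics/w3.png")
a=im[130:180,290:370];cv2.imwrite("pics/w3z.png",cv2.resize(a,None,fx=8,fy=8,interpolation=cv2.INTER_CUBIC))
m=(im.max(2)<45).astype(np.uint8);m[:240]=0;m[350:]=0;m[:,290:]=m[:,290:];m[:,:300]=0;m[:,360:]=0
n,l,s,cc=cv2.connectedComponentsWithStats(m);i=1+s[1:,4].argmax();ys,xs=np.where(l==i);r=cv2.minAreaRect(np.c_[xs,ys].astype(np.float32));print(r)
k=[onz("wrist",q,.327,c) for q in cv2.boxPoints(r)];print(np.round(k,4).tolist(),np.mean(k,0))
p=np.array([onz("wrist",q,.285,c) for q in [(213,275),(449,275),(330,163),(331,381),(247,194),(414,194),(250,358),(412,358)]]);print(circ(p))
print("tip wrist",onz("wrist",(331,154),.252,c), "scene",onz("scene",(348/3+169.67,230/3+209.67),.252),"top",onz("top",(327/5+149.6,477/5+164.6),.252))
print(tri(ray("wrist",(331,154),c),ray("scene",(348/3+169.67,230/3+209.67))))
print("loop w",onz("wrist",(39,290),.102,c),"cup",onz("wrist",(91,193),.034,c))
E
```

```text
((331.5, 299.0), (78.0, 21.0), 90.0)
[[0.5081, 0.1379, 0.327], [0.5083, 0.1503, 0.327], [0.5618, 0.1502, 0.327], [0.5617, 0.1368, 0.327]] [0.53496168 0.14381335 0.327     ]
(array([0.54404401, 0.14369337]), np.float64(0.08669384774323952))
tip wrist [0.45490297 0.14500993 0.252     ] scene [0.45266997 0.14597551 0.252     ] top [0.45311426 0.14563295 0.252     ]
(array([0.45435343, 0.14467889, 0.25053706]), np.float64(0.0015874954142697053))
loop w [ 0.63363052 -0.21763156  0.102     ] cup [ 0.52677525 -0.16963059  0.034     ]
```

View pics/w3z.png

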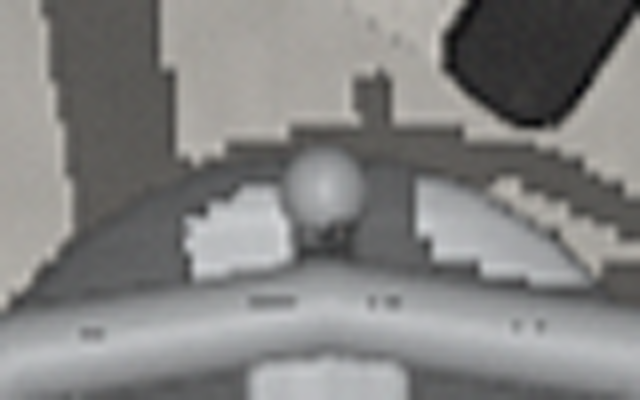

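Call:
{"api": "drive_tool", "payload": {"commands": [[[0, -1, 0, 0, -1], [-0.3, -1, 0, 0, -1], [-0.3, -1, 0, 0, -1], [-0.3, -1, 0, 0, -1], [-0.3, -1, 0, 0, -1]]]}}

```text
clock: 13.62
tool_pos: [0.5252, 0.041, 0.4012]
tcp_rot: [-0.024, -3.141, 0.0]
ft_force: [0.0, 1.1, -0.6]
finger_gap: 1.0
```

Call:
{"api": "drive_tool", "payload": {"commands": [[[-0.3, -1, 0, 0, -1], [-0.3, -1, 0, 0, -1], [-0.3, -1, 0, 0, -1], [-0.3, -1, 0, 0, -1], [-0.3, -1, 0.5, 0, -1]]]}}

```text
clock: 14.25
tool_pos: [0.5536, -0.06, 0.3918]
tcp_rot: [0.023, 3.14, -0.001]
ft_force: [0.0, 0.1, 0.9]
finger_gap: 1.003
```

Call:
{"api": "drive_tool", "payload": {"commands": [[[-0.3, -1, 1, 0.6, -1], [-0.1, -1, 1, 0.6, -1], [-0.1, -1, 1, 0.6, -1], [-0.1, -1, 1, 0.6, -1], [-0.1, -1, 1, 0.6, -1]]]}}

```text
clock: 14.88
tool_pos: [0.5507, -0.1597, 0.2898]
tcp_rot: [-0.591, -3.085, -0.0]
ft_force: [-0.2, -0.2, 0.5]
finger_gap: 1.0
```

```bash
python3 - <<'E'
from h import *
s=ctrl.read_state();c=ctrl.get_calibration("wrist");im=ctrl.snapshot("wrist");cv2.imwrite("pics/w4.png",im[:,:,::-1])
M=R.from_rotvec(s["tcp_rot"]).as_matrix();print(s["tool_pos"],np.degrees(np.arctan2(M[1,0],M[0,0])),proj("wrist",(.631,-.217,.102),c),proj("wrist",(.526,-.177,.034),c))
E
```

```text
[ 0.55066417 -0.15968626  0.28981654] 158.29925597039767 [302.53487081 304.36699501] [302.79108158 172.54328793]
```

View pics/w4.png

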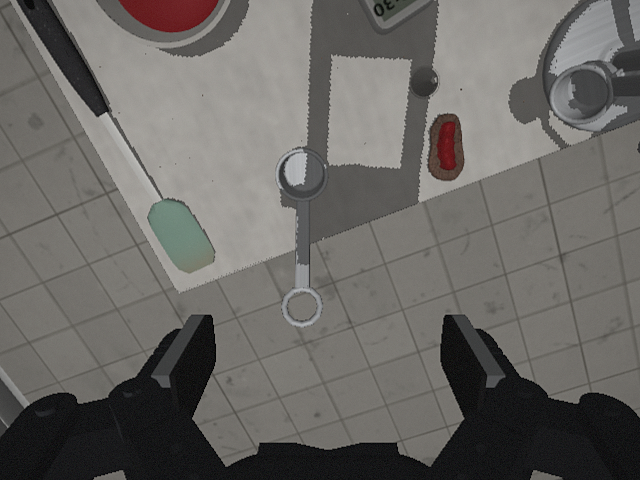

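```bash
python3 - <<'E'
from h import *
c=ctrl.get_calibration("wrist")
l=onz("wrist",(302,307),.102,c);k=onz("wrist",(301.5,173.5),.034,c)
s=ctrl.read_state();M=R.from_rotvec(s["tcp_rot"]).as_matrix()
h=np.arctan2((l-k)[1],(l-k)[0]);print(l,k,np.hypot(*(l-k)[:2]),np.degrees(h))
l=(l+np.array([.6305,-.217,.102]))/2
for d in(.08,):
    g=l-d*np.array([.766*np.cos(h),.766*np.sin(h),.643]); t=g-[0,0,.0187]
    print(g,t,M.T@(t-s["tool_pos"])/.02)
E
```

```text
[ 0.62872418 -0.21954955  0.102     ] [ 0.52298687 -0.17971711  0.034     ] 0.11299115141556948 -20.641961223124664
[ 0.57226617 -0.19667192  0.05056   ] [ 0.57226617 -0.19667192  0.03186   ] [-1.80261792 -1.18056189 12.72557445]
```

Call:
{"api": "drive_tool", "payload": {"commands": [[[-0.6, -0.4, 0.9, -0.1, -1], [-0.6, -0.4, 0.9, 0, -1], [-0.6, -0.4, 0.9, 0, -1], [0, 0, 0.9, 0, -1], [0, 0, 0.9, 0, -1]]]}}

```text
clock: 15.55
tool_pos: [0.576, -0.1933, 0.1998]
tcp_rot: [-0.566, -3.09, -0.001]
ft_force: [0.5, -0.3, 0.7]
finger_gap: 0.998
```

Call:
{"api": "drive_tool", "payload": {"commands": [[[0, 0, 0.9, 0, -1], [0, 0, 0.9, 0, -1], [0, 0, 0.9, 0, -1], [0, 0, 0.9, 0, -1], [0, 0, 0.9, 0, -1]]]}}

```text
clock: 16.18
tool_pos: [0.576, -0.1937, 0.1102]
tcp_rot: [0.567, 3.09, -0.0]
ft_force: [-0.3, -0.7, 0.2]
finger_gap: 1.0
```

```bash
python3 - <<'E'
from h import *
s=ctrl.read_state();c=ctrl.get_calibration("wrist");im=ctrl.snapshot("wrist");cv2.imwrite("pics/w5.png",im[:,:,::-1])
M=R.from_rotvec(s["tcp_rot"]).as_matrix();print(s["tool_pos"],np.degrees(np.arctan2(M[1,0],M[0,0])),proj("wrist",(.6298,-.218,.102),c),proj("wrist",(.525,-.178,.034),c),M.T@(np.array([.57227,-.19667,.03186])-s["tool_pos"])/.02)
E
```

```text
[ 0.57601028 -0.193692    0.11016633] 159.21616166101416 [320.23535724 415.46515004] [321.75646867 158.45245245] [ 0.12244635 -0.20543608  3.91530996]
```

View pics/w5.png

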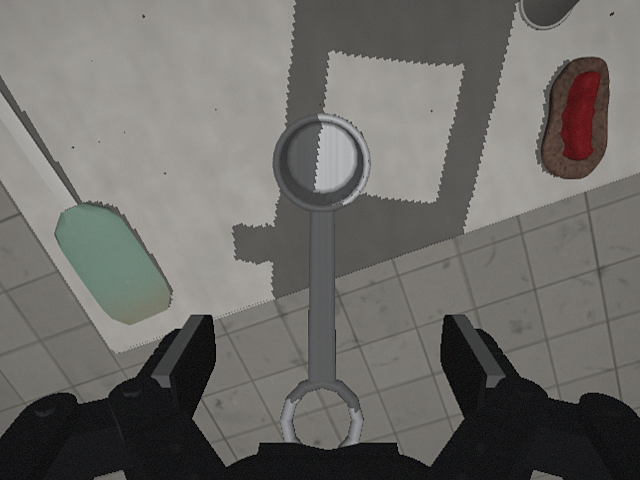

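Call:
{"api": "drive_tool", "payload": {"commands": [[[0.1, -0.2, 0.8, 0, -1], [0, 0, 0.8, 0, -1], [0, 0, 0.8, 0, -1], [0, 0, 0.8, 0, -1], [0, 0, 0.7, 0, -1]]]}}

```text
clock: 16.85
tool_pos: [0.5725, -0.1966, 0.032]
tcp_rot: [-0.567, -3.09, -0.0]
ft_force: [0.4, 0.5, -0.3]
finger_gap: 1.0
```

Call:
{"api": "drive_tool", "payload": {"commands": [[[0, 0, 0, 0, 0], [0, 0, 0, 0, 0.5], [0, 0, 0, 0, 1], [0, 0, 0, 0, 1], [0, 0, 0, 0, 1]]], "force": 80}}

```text
clock: 17.48
tool_pos: [0.5733, -0.1969, 0.0341]
tcp_rot: [0.567, 3.089, -0.0]
ft_force: [-0.3, 0.9, 3.4]
finger_gap: 0.137
```

```bash
python3 - <<'E'
from h import *
s=ctrl.read_state();c=ctrl.get_calibration("wrist");im=ctrl.snapshot("wrist");cv2.imwrite("pics/w6.png",im[:,:,::-1])
M=R.from_rotvec(s["tcp_rot"]).as_matrix();print(s["tool_pos"],np.degrees(np.arctan2(M[1,0],M[0,0])),s["finger_gap"]*85,s["ft_force"])
E
```

```text
[ 0.57334804 -0.19693045  0.03413054] 159.2104809823477 11.635671008930709 [-0.25243472  0.9227314   3.4108008 ]
```

View pics/w6.png

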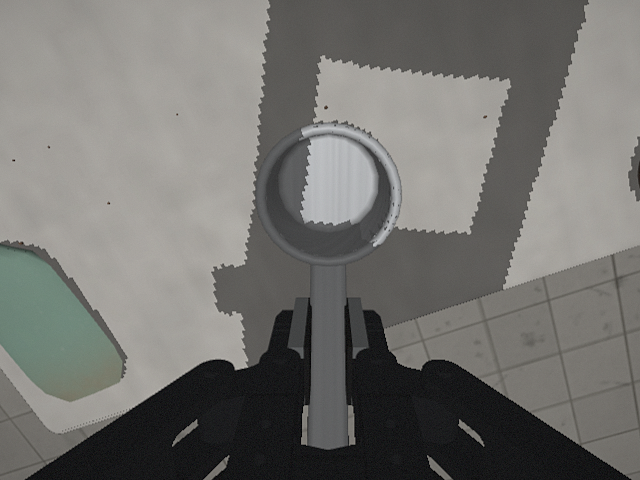

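Call:
{"api": "drive_tool", "payload": {"commands": [[[0, 0, -0.4, 0, 1], [0, 0, -0.8, 0, 1], [0, 0, -1, 0, 1], [0, 0, -1, 0, 1], [0, 0, -1, 0, 1]]]}}

```text
clock: 18.15
tool_pos: [0.5731, -0.1969, 0.1194]
tcp_rot: [0.567, 3.089, -0.001]
ft_force: [0.7, -0.1, -1.2]
finger_gap: 0.144
```

Call:
{"api": "drive_tool", "payload": {"commands": [[[0.5, 0, -1, 0, 1], [1, 0, -1, 0, 1], [1, 0, -0.5, 0, 1], [1, 0, 0, 0, 1], [1, 0, 0, 0, 1]]]}}

```text
clock: 18.77
tool_pos: [0.4882, -0.1647, 0.1687]
tcp_rot: [0.566, 3.089, -0.001]
ft_force: [-0.5, 0.2, -1.3]
finger_gap: 0.143
```

```bash
python3 - <<'E'
from h import *
s=ctrl.read_state();c=ctrl.get_calibration("wrist");im=ctrl.snapshot("wrist");cv2.imwrite("pics/w7.png",im[:,:,::-1])
M=R.from_rotvec(s["tcp_rot"]).as_matrix();print(s["tool_pos"],np.degrees(np.arctan2(M[1,0],M[0,0])),s["finger_gap"]*85,s["ft_force"])
im=ctrl.snapshot("scene");cv2.imwrite("pics/scene3.png",im[:,:,::-1])
E
```

```text
[ 0.48823745 -0.1647034   0.16871127] 159.2134863521082 12.182075147391847 [-0.47993588  0.18126574 -1.27714983]
```

View pics/w7.png

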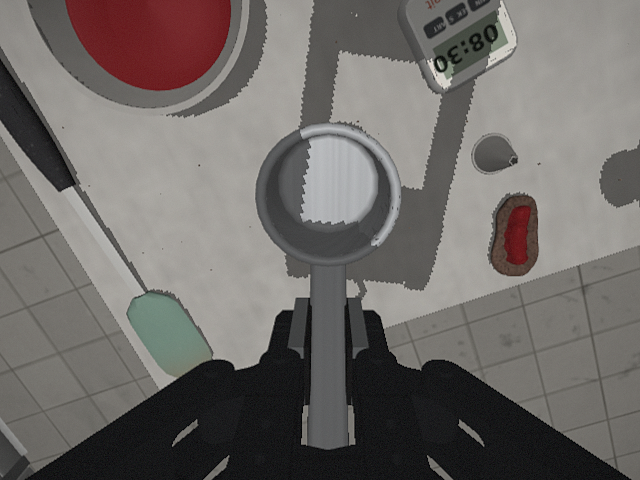

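View pics/scene3.png

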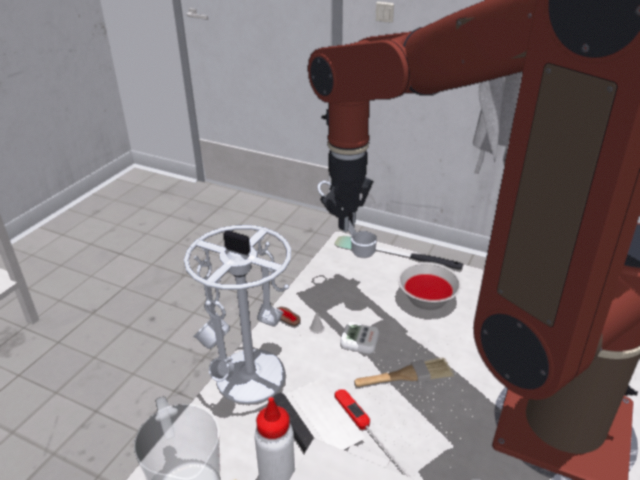

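Call:
{"api": "drive_tool", "payload": {"commands": [[[0.8, 0, 0, -0.4, 1], [1, 0, 0, -0.6, 1], [1, 0, 0, -0.7, 1], [1, 0.3, 0, -0.7, 1], [1, 0.7, 0, -0.6, 1]]]}}

```text
clock: 19.5
tool_pos: [0.3977, -0.1239, 0.1682]
tcp_rot: [0.002, 3.14, -0.001]
ft_force: [0.6, 0.3, -1.2]
finger_gap: 0.142
```

```bash
cat > st.py <<'E'
from h import *
import sys
def st(t=None):
    s=ctrl.read_state();M=R.from_rotvec(s["tcp_rot"]).as_matrix()
    print(s["clock"],s["tool_pos"].round(4),np.degrees(np.arctan2(M[1,0],M[0,0])).round(2),"gap",(s["finger_gap"]*85).round(1),s["ft_force"].round(1))
    L=s["tool_pos"]+M@np.array([-.0603,0.0003,-.068]); print("loop",L.round(4))
    if t is not None: print("need",(M.T@(np.array(t)-L)/.02).round(2))
    return s
if __name__=="__main__": st([float(x) for x in sys.argv[1:4]])
E
python3 st.py .405 .1447 .258
```

```text
Traceback (most recent call last):
  File "st.py", line 9, in <module>
    if __name__=="__main__": st([float(x) for x in sys.argv[1:4]])
                             ~~^^^^^^^^^^^^^^^^^^^^^^^^^^^^^^^^^^^
  File "st.py", line 5, in st
    print(s["clock"],s["tool_pos"].round(4),np.degrees(np.arctan2(M[1,0],M[0,0])).round(2),"gap",(s["finger_gap"]*85).round(1),s["ft_force"].round(1))
                                                                                                 ^^^^^^^^^^^^^^^^^^^^^^^^^^
AttributeError: 'float' object has no attribute 'round'
```

Call:
{"api": "drive_tool", "payload": {"commands": [[[0.5, 0.9, -0.1, 0, 1], [0.5, 0.9, -0.1, 0, 1], [0.5, 0.9, -0.1, 0, 1], [0.5, 0.9, -0.1, 0, 1], [0.5, 0.9, -0.1, 0, 1]]]}}

```text
clock: 20.12
tool_pos: [0.3482, -0.0332, 0.1784]
tcp_rot: [0.005, 3.14, -0.001]
ft_force: [0.6, 0.8, -1.7]
finger_gap: 0.136
```

Call:
{"api": "drive_tool", "payload": {"commands": [[[0, 0.9, -0.1, 0, 1], [0, 0.9, -0.1, 0, 1], [0, 0.9, -0.1, 0, 1], [0, 0.9, -0.1, 0, 1], [0, 0.9, -0.1, 0, 1]]]}}

```text
clock: 20.75
tool_pos: [0.3488, 0.0571, 0.1884]
tcp_rot: [0.004, 3.14, -0.0]
ft_force: [0.1, 0.8, -0.7]
finger_gap: 0.143
```

Call:
{"api": "drive_tool", "payload": {"commands": [[[0, 1, 0, 0, 1], [0, 1, 0, 0, 1], [0, 1, 0, 0, 1], [0, 1, 0, 0, 1], [0, 0.4, 0, 0, 1]]]}}

```text
clock: 21.38
tool_pos: [0.3488, 0.1454, 0.1881]
tcp_rot: [0.002, 3.14, 0.0]
ft_force: [-0.0, 0.1, -0.9]
finger_gap: 0.142
```

```bash
sed -i 's/(s\["finger_gap"\]\*85).round(1)/round(s["finger_gap"]*85,1)/' st.py; python3 st.py .405 .1447 .258;  python3 - <<'E'
from h import *
for n in ("scene","top"): cv2.imwrite(f"pics/{n}4.png",ctrl.snapshot(n)[:,:,::-1])
a=cv2.imread("pics/scene4.png")[220:370,200:350]; cv2.imwrite("pics/scene4z.png",cv2.resize(a,None,fx=4,fy=4,interpolation=cv2.INTER_CUBIC))
a=cv2.imread("pics/top4.png")[165:315,150:300]; cv2.imwrite("pics/top4z.png",cv2.resize(a,None,fx=4,fy=4,interpolation=cv2.INTER_CUBIC))
print(proj("scene",(.405,.1447,.258)),proj("top",(.405,.1447,.258)))
E
```

```text
21.375 [0.3488 0.1454 0.1881] 179.92 gap 12.1 [-0.   0.1 -0.9]
loop [0.409  0.1456 0.2562]
need [ 0.2  -0.05 -0.09]
[312.96203311 291.31409931] [214.46723393 283.18808972]
```

View pics/scene4z.png

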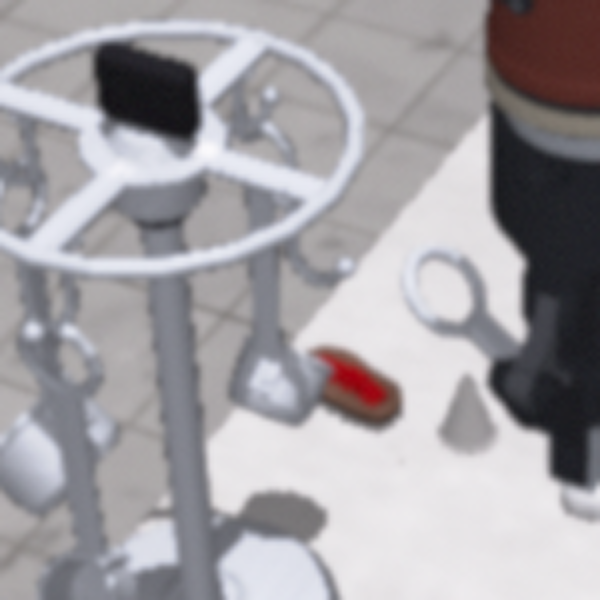

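View pics/top4z.png

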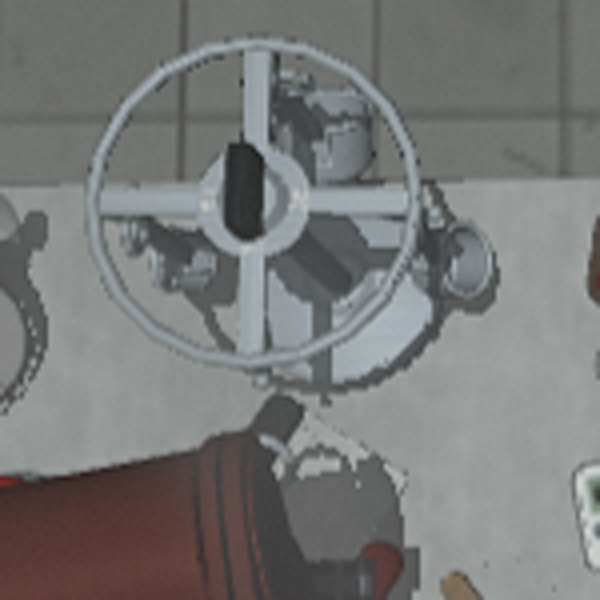

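```bash
python3 - <<'E'
from h import *
a=proj("scene",(.409,.1456,.2562));print(a,proj("scene",(.455,.1447,.252)),"seen",(443/4+199.6,290/4+219.6),(343/4+199.6,266/4+219.6))
for d in np.eye(3)*.005: print(proj("scene",np.array((.409,.1456,.2562))+d)-a)
print(proj("top",(.409,.1456,.2562)),proj("top",(.455,.1447,.252)),"seen tip",(261/4+149.6,381/4+164.6))
E
```

```text
[310.40818265 291.83111437] [284.76785318 285.47105012] seen (310.35, 292.1) (285.35, 286.1)
[-2.87518683 -0.89553252]
[-1.46487364  1.8777763 ]
[-0.05188391 -2.50001385]
[214.2336182  281.29064514] [215.46952424 259.08427883] seen tip (214.85, 259.85)
```

Call:
{"api": "drive_tool", "payload": {"commands": [[[-0.4, 0, -0.1, 0, 1], [-0.5, 0, 0, 0, 1], [-0.5, 0, 0, 0, 1], [-0.5, 0, 0, 0, 1], [-0.4, 0, 0, 0, 1]]]}}

```text
clock: 22.1
tool_pos: [0.395, 0.1443, 0.1892]
tcp_rot: [-0.005, -3.141, 0.0]
ft_force: [0.1, -0.1, -1.0]
finger_gap: 0.142
```

```bash
python3 st.py .4545 .1455 .258;  python3 - <<'E'
from h import *
for n in ("scene","top"): cv2.imwrite(f"pics/{n}5.png",ctrl.snapshot(n)[:,:,::-1])
a=cv2.imread("pics/scene5.png")[230:330,240:340]; cv2.imwrite("pics/scene5z.png",cv2.resize(a,None,fx=6,fy=6,interpolation=cv2.INTER_CUBIC))
a=cv2.imread("pics/top5.png")[225:325,170:270]; cv2.imwrite("pics/top5z.png",cv2.resize(a,None,fx=5,fy=5,interpolation=cv2.INTER_CUBIC))
E
```

```text
22.1 [0.395  0.1443 0.1892] 179.82 gap 12.1 [ 0.1 -0.1 -1. ]
loop [0.4553 0.1444 0.2571]
need [ 0.04  0.06 -0.04]
```

View pics/scene5z.png

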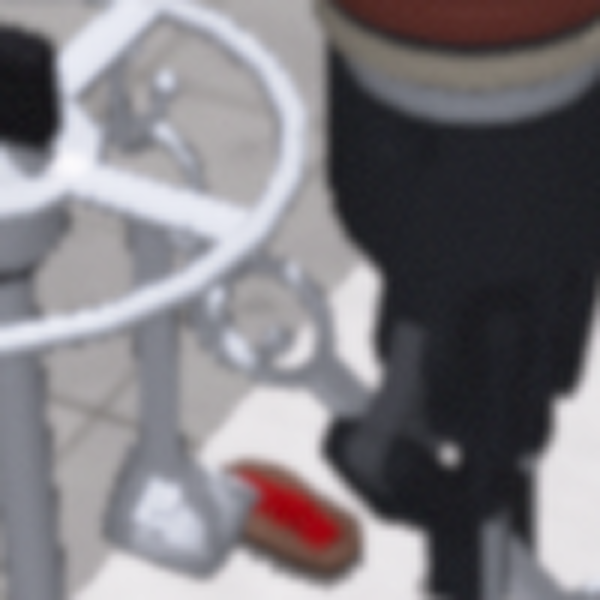

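View pics/top5z.png

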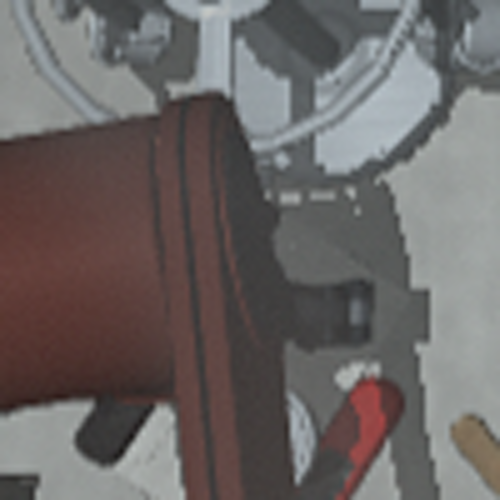

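Call:
{"api": "drive_tool", "payload": {"commands": [[[0, 0.05, 0.2, 0, 1], [0, 0, 0.25, 0, 1], [0, 0, 0.25, 0, 1], [0, 0, 0.25, 0, 1], [0, 0, 0, 0, 1]]], "force": 30}}

```text
clock: 22.82
tool_pos: [0.3938, 0.1454, 0.1697]
tcp_rot: [-0.004, -3.141, 0.0]
ft_force: [0.4, 0.7, -1.9]
finger_gap: 0.139
```

```bash
python3 st.py .4545 .1455 .235;  python3 - <<'E'
from h import *
for n in ("scene",): cv2.imwrite(f"pics/{n}6.png",ctrl.snapshot(n)[:,:,::-1])
a=cv2.imread("pics/scene6.png")[230:330,240:340]; cv2.imwrite("pics/scene6z.png",cv2.resize(a,None,fx=6,fy=6,interpolation=cv2.INTER_CUBIC))
E
```

```text
22.825 [0.3938 0.1454 0.1697] 179.85 gap 11.8 [ 0.4  0.7 -1.9]
loop [0.4541 0.1456 0.2376]
need [-0.02 -0.    0.13]
```

View pics/scene6z.png

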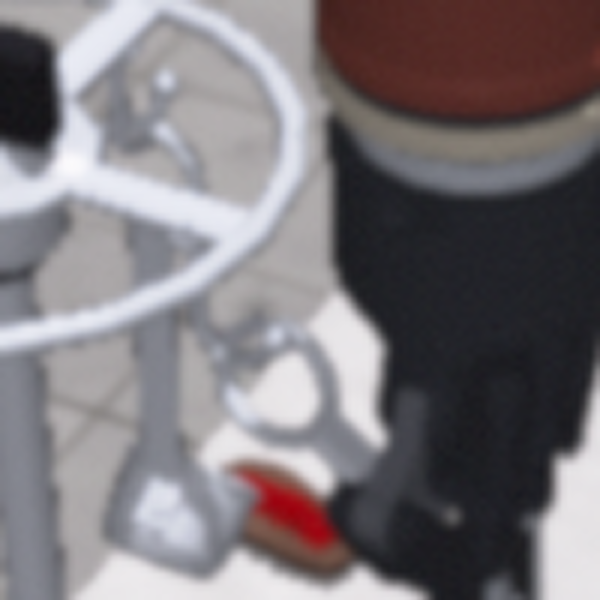

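Call:
{"api": "drive_tool", "payload": {"commands": [[[0, 0, 0.1, 0, 1], [-0.1, 0, 0.15, 0, 1], [-0.15, 0, 0.15, 0, 1], [-0.15, 0, 0.15, 0, 1], [-0.1, 0, 0.1, 0, 1]]], "force": 20}}

```text
clock: 23.5
tool_pos: [0.405, 0.1455, 0.1579]
tcp_rot: [0.004, 3.14, 0.0]
ft_force: [-2.7, -0.6, 4.3]
finger_gap: 0.147
```

```bash
python3 st.py .4545 .1455 .235;  python3 - <<'E'
from h import *
cv2.imwrite(f"pics/w8.png",ctrl.snapshot("wrist")[:,:,::-1])
for n in ("scene",): cv2.imwrite(f"pics/{n}7.png",ctrl.snapshot(n)[:,:,::-1])
a=cv2.imread("pics/scene7.png")[230:360,240:370]; cv2.imwrite("pics/scene7z.png",cv2.resize(a,None,fx=4.6,fy=4.6,interpolation=cv2.INTER_CUBIC))
E
```

```text
23.5 [0.405  0.1455 0.1579] 179.84 gap 12.5 [-2.7 -0.6  4.3]
loop [0.4652 0.1456 0.226 ]
need [ 0.53 -0.01 -0.45]
```

View pics/scene7z.png

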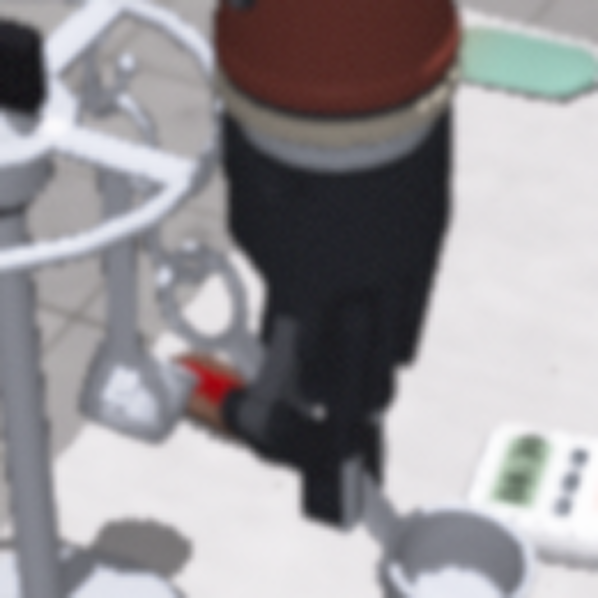

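View pics/w8.png

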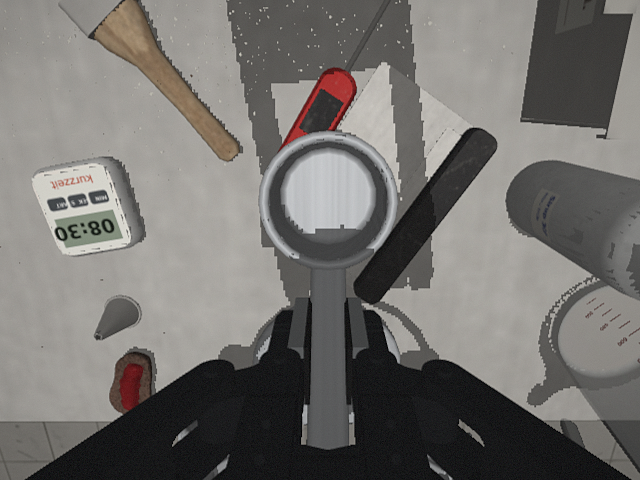

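Call:
{"api": "drive_tool", "payload": {"commands": [[[0, 0, 0.1, 0, 1], [-0.05, 0, 0.1, 0, 1], [-0.05, 0, 0.1, 0, 1], [0, 0, 0.1, 0, 1], [0, 0, 0, 0, 1]]]}}

```text
clock: 24.22
tool_pos: [0.4102, 0.1457, 0.1525]
tcp_rot: [0.005, 3.133, 0.002]
ft_force: [-0.6, -0.7, 13.6]
finger_gap: 0.137
```

```bash
python3 st.py .4545 .1455 .235;  python3 - <<'E'
from h import *
for n in ("scene",): cv2.imwrite(f"pics/{n}8.png",ctrl.snapshot(n)[:,:,::-1])
a=cv2.imread("pics/scene8.png")[230:360,240:370]; cv2.imwrite("pics/scene8z.png",cv2.resize(a,None,fx=4.6,fy=4.6,interpolation=cv2.INTER_CUBIC))
E
```

```text
24.225 [0.4102 0.1457 0.1525] 179.83 gap 11.6 [-0.6 -0.7 13.6]
loop [0.4699 0.1458 0.2211]
need [ 0.76 -0.02 -0.7 ]
```

View pics/scene8z.png

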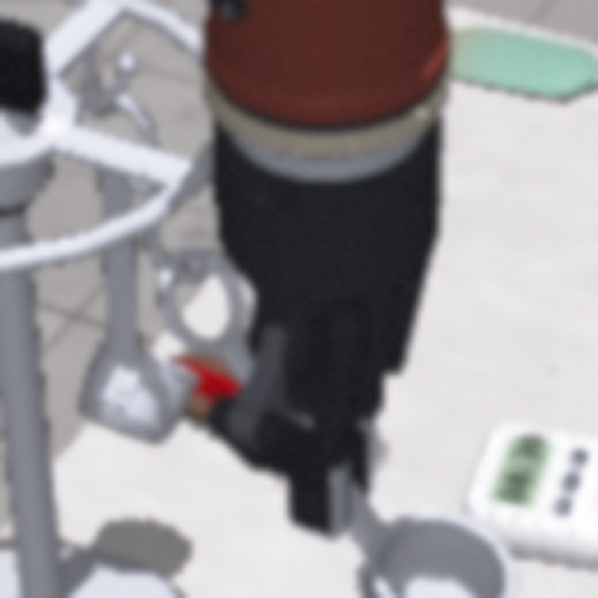

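Call:
{"api": "drive_tool", "payload": {"commands": [[[0, 0, -0.15, 0, 1], [0, 0, -0.1, 0, 1], [0, 0, 0, 0, -1], [0, 0, 0, 0, -1], [0.5, 0, 0, 0, -1]]]}}

```text
clock: 24.9
tool_pos: [0.3958, 0.1453, 0.1538]
tcp_rot: [-0.005, -3.14, 0.0]
ft_force: [0.4, 1.0, -0.4]
finger_gap: 0.772
```

Call:
{"api": "drive_tool", "payload": {"commands": [[[0.9, 0, 0, 0, -1], [0.9, 0, 0, 0, -1], [0.6, 0, 0, 0, -1], [0, 0, 0, 0, -1], [0, 0, 0, 0, -1]]]}}

```text
clock: 25.52
tool_pos: [0.3487, 0.1456, 0.1546]
tcp_rot: [0.004, 3.141, 0.0]
ft_force: [0.0, -0.0, -0.1]
finger_gap: 1.0
```

```bash
python3 st.py .4545 .1455 .235;  python3 - <<'E'
from h import *
for n in ("scene",): cv2.imwrite(f"pics/{n}9.png",ctrl.snapshot(n)[:,:,::-1])
a=cv2.imread("pics/scene9.png")[200:400,170:370]; cv2.imwrite("pics/scene9z.png",cv2.resize(a,None,fx=3,fy=3,interpolation=cv2.INTER_CUBIC))
E
```

```text
25.525 [0.3487 0.1456 0.1546] 179.84 gap 85.0 [ 0.  -0.  -0.1]
loop [0.4089 0.1457 0.2226]
need [-2.28 -0.01 -0.62]
```

View pics/scene9z.png

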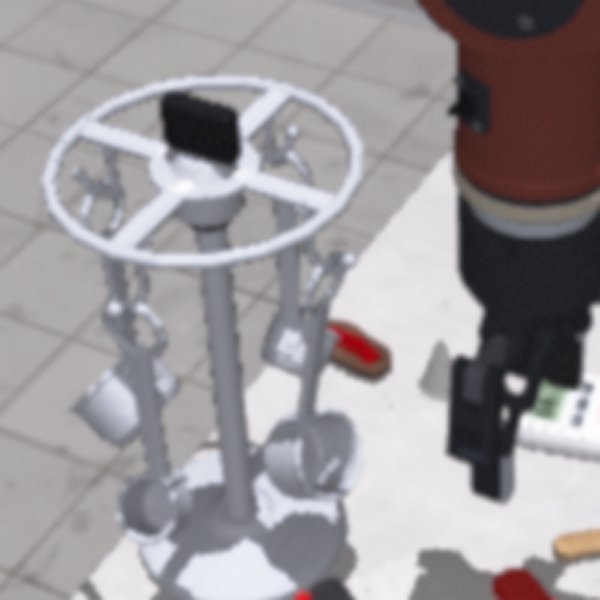

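Call:
{"api": "drive_tool", "payload": {"commands": [[[0, 0, -0.8, 0, -1], [0, 0, -1, 0, -1], [0, 0, -1, 0, -1], [0, 0, -1, 0, -1], [0, 0, -0.8, 0, -1]]]}}

```text
clock: 26.2
tool_pos: [0.3489, 0.1456, 0.2483]
tcp_rot: [0.005, 3.14, 0.001]
ft_force: [1.4, 0.0, 0.3]
finger_gap: 1.0
```

Call:
{"api": "drive_tool", "payload": {"commands": [[[0, 0, 0, 0, -1], [0, 0, 0, 0, -1], [0, 0, 0, 0, -1], [0, 0, 0, 0, -1], [0, 0, 0, 0, -1]]]}}

```text
clock: 26.82
tool_pos: [0.3481, 0.1455, 0.246]
tcp_rot: [-0.004, -3.141, 0.0]
ft_force: [-0.1, 0.6, -0.2]
finger_gap: 0.999
```

Call:
{"api": "drive_tool", "payload": {"commands": [[[0, 0, 0, 0, -1], [0, 0, 0, 0, -1], [0, 0, 0, 0, -1], [0, 0, 0, 0, -1], [0, 0, 0, 0, -1]]]}}

```text
clock: 27.45
tool_pos: [0.3482, 0.1456, 0.2463]
tcp_rot: [0.004, 3.142, 0.0]
ft_force: [-0.3, -0.5, -0.4]
finger_gap: 1.0
```

Call:
{"api": "drive_tool", "payload": {"commands": [[[0, 0, 0, 0, -1], [0, 0, 0, 0, -1], [0, 0, 0, 0, -1], [0, 0, 0, 0, -1], [0, 0, 0, 0, -1]]]}}

```text
clock: 28.08
tool_pos: [0.3482, 0.1456, 0.2463]
tcp_rot: [0.004, 3.142, 0.0]
ft_force: [0.0, 0.1, 0.3]
finger_gap: 0.995
```

Call:
{"api": "drive_tool", "payload": {"commands": [[[0, 0, 0, 0, -1], [0, 0, 0, 0, -1], [0, 0, 0, 0, -1], [0, 0, 0, 0, -1], [0, 0, 0, 0, -1]]]}}

```text
clock: 28.7
tool_pos: [0.3482, 0.1456, 0.2463]
tcp_rot: [-0.004, -3.142, -0.0]
ft_force: [0.5, 0.0, 0.6]
finger_gap: 1.002
```

Call:
{"api": "drive_tool", "payload": {"commands": [[[0, 0, 0, 0, -1], [0, 0, 0, 0, -1], [0, 0, 0, 0, -1], [0, 0, 0, 0, -1], [0, 0, 0, 0, -1]]]}}

```text
clock: 29.32
tool_pos: [0.3482, 0.1456, 0.2463]
tcp_rot: [-0.004, -3.142, 0.0]
ft_force: [0.4, -0.4, 0.0]
finger_gap: 0.998
```

Call:
{"api": "drive_tool", "payload": {"commands": [[[0, 0, 0, 0, -1], [0, 0, 0, 0, -1], [0, 0, 0, 0, -1], [0, 0, 0, 0, -1], [0, 0, 0, 0, -1]]]}}

```text
clock: 29.95
tool_pos: [0.3483, 0.1456, 0.2463]
tcp_rot: [0.004, 3.142, 0.0]
ft_force: [-0.6, 0.9, 0.2]
finger_gap: 1.002
```

Call:
{"api": "drive_tool", "payload": {"commands": [[[0, 0, 0, 0, -1], [0, 0, 0, 0, -1], [0, 0, 0, 0, -1], [0, 0, 0, 0, -1], [0, 0, 0, 0, -1]]]}}

```text
clock: 30.58
tool_pos: [0.3482, 0.1456, 0.2463]
tcp_rot: [0.004, 3.142, -0.0]
ft_force: [-0.9, -0.8, 0.3]
finger_gap: 0.999
```

Call:
{"api": "drive_tool", "payload": {"commands": [[[0, 0, 0, 0, -1], [0, 0, 0, 0, -1], [0, 0, 0, 0, -1], [0, 0, 0, 0, -1], [0, 0, 0, 0, -1]]]}}

```text
clock: 31.2
tool_pos: [0.3482, 0.1456, 0.2463]
tcp_rot: [-0.004, -3.142, 0.0]
ft_force: [0.5, 0.6, 0.1]
finger_gap: 0.999
```

```bash
cat > sw.py <<'E'
from h import *
import sys
fs=[ctrl.snapshot("scene")[200:400,170:370].astype(int) for _ in range(8)]
print(ctrl.read_state()["clock"],[int((abs(a-fs[0]).max(2)>25)[60:,60:200].sum()) for a in fs[1:]])
cv2.imwrite(f"pics/s{sys.argv[1]}.png",cv2.resize(fs[-1][:,:,::-1].astype(np.uint8),None,fx=3,fy=3,interpolation=cv2.INTER_CUBIC))
E
python3 sw.py 10
```

```text
31.6 [354, 781, 1191, 1432, 1584, 1718, 1750]
```

View pics/s10.png

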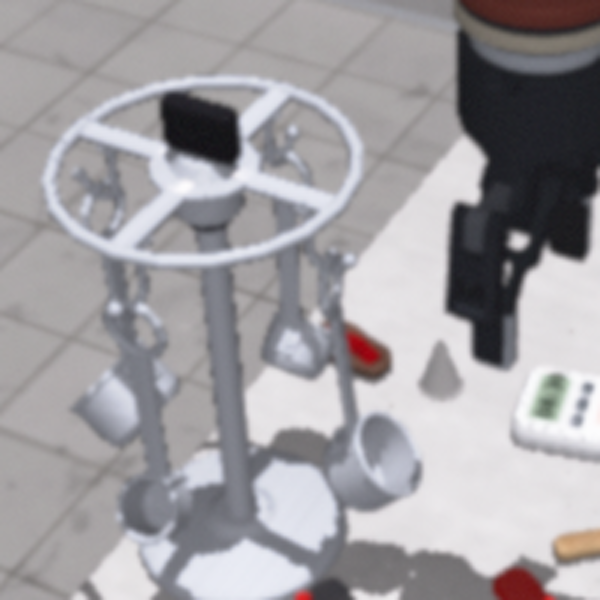

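Call:
{"api": "drive_tool", "payload": {"commands": [[[0, 0, 0, 0, -1], [0, 0, 0, 0, -1], [0, 0, 0, 0, -1], [0, 0, 0, 0, -1], [0, 0, 0, 0, -1]]]}}

```text
clock: 32.22
tool_pos: [0.3482, 0.1455, 0.2463]
tcp_rot: [-0.004, -3.142, 0.0]
ft_force: [0.2, 0.3, -1.1]
finger_gap: 1.001
```

Call:
{"api": "drive_tool", "payload": {"commands": [[[0, 0, 0, 0, -1], [0, 0, 0, 0, -1], [0, 0, 0, 0, -1], [0, 0, 0, 0, -1], [0, 0, 0, 0, -1]]]}}

```text
clock: 32.85
tool_pos: [0.3482, 0.1456, 0.2463]
tcp_rot: [0.004, 3.142, 0.0]
ft_force: [0.2, 0.4, 0.2]
finger_gap: 1.0
```

Call:
{"api": "drive_tool", "payload": {"commands": [[[0, 0, 0, 0, -1], [0, 0, 0, 0, -1], [0, 0, 0, 0, -1], [0, 0, 0, 0, -1], [0, 0, 0, 0, -1]]]}}

```text
clock: 33.48
tool_pos: [0.3482, 0.1456, 0.2463]
tcp_rot: [-0.004, -3.142, 0.0]
ft_force: [0.5, -1.0, 0.9]
finger_gap: 0.996
```

Call:
{"api": "drive_tool", "payload": {"commands": [[[0, 0, 0, 0, -1], [0, 0, 0, 0, -1], [0, 0, 0, 0, -1], [0, 0, 0, 0, -1], [0, 0, 0, 0, -1]]]}}

```text
clock: 34.1
tool_pos: [0.3482, 0.1455, 0.2463]
tcp_rot: [-0.004, -3.142, 0.0]
ft_force: [-0.4, -0.2, 0.7]
finger_gap: 1.0
```

Call:
{"api": "drive_tool", "payload": {"commands": [[[0, 0, 0, 0, -1], [0, 0, 0, 0, -1], [0, 0, 0, 0, -1], [0, 0, 0, 0, -1], [0, 0, 0, 0, -1]]]}}

```text
clock: 34.72
tool_pos: [0.3482, 0.1456, 0.2463]
tcp_rot: [-0.004, -3.142, -0.0]
ft_force: [0.2, 0.1, -0.1]
finger_gap: 1.003
```

Call:
{"api": "drive_tool", "payload": {"commands": [[[0, 0, 0, 0, -1], [0, 0, 0, 0, -1], [0, 0, 0, 0, -1], [0, 0, 0, 0, -1], [0, 0, 0, 0, -1]]]}}

```text
clock: 35.35
tool_pos: [0.3482, 0.1456, 0.2463]
tcp_rot: [-0.004, -3.142, 0.0]
ft_force: [-0.2, -1.1, 0.8]
finger_gap: 0.998
```

Call:
{"api": "drive_tool", "payload": {"commands": [[[0, 0, 0, 0, -1], [0, 0, 0, 0, -1], [0, 0, 0, 0, -1], [0, 0, 0, 0, -1], [0, 0, 0, 0, -1]]]}}

```text
clock: 35.98
tool_pos: [0.3482, 0.1456, 0.2463]
tcp_rot: [0.004, 3.142, -0.0]
ft_force: [-0.1, 1.0, 0.6]
finger_gap: 1.004
```

Call:
{"api": "drive_tool", "payload": {"commands": [[[0, 0, 0, 0, -1], [0, 0, 0, 0, -1], [0, 0, 0, 0, -1], [0, 0, 0, 0, -1], [0, 0, 0, 0, -1]]]}}

```text
clock: 36.6
tool_pos: [0.3482, 0.1456, 0.2463]
tcp_rot: [0.004, 3.142, 0.0]
ft_force: [0.3, 0.4, 0.4]
finger_gap: 1.0
```

Call:
{"api": "drive_tool", "payload": {"commands": [[[0, 0, 0, 0, -1], [0, 0, 0, 0, -1], [0, 0, 0, 0, -1], [0, 0, 0, 0, -1], [0, 0, 0, 0, -1]]]}}

```text
clock: 37.22
tool_pos: [0.3482, 0.1456, 0.2463]
tcp_rot: [0.004, 3.142, 0.0]
ft_force: [0.5, -0.2, -0.8]
finger_gap: 0.998
```

Call:
{"api": "drive_tool", "payload": {"commands": [[[0, 0, 0, 0, -1], [0, 0, 0, 0, -1], [0, 0, 0, 0, -1], [0, 0, 0, 0, -1], [0, 0, 0, 0, -1]]]}}

```text
clock: 37.85
tool_pos: [0.3482, 0.1456, 0.2463]
tcp_rot: [-0.004, -3.142, 0.0]
ft_force: [0.3, -0.8, 0.6]
finger_gap: 1.001
```

```bash
python3 sw.py 11
```

```text
38.25 [0, 0, 0, 0, 0, 0, 0]
```

View pics/s11.png

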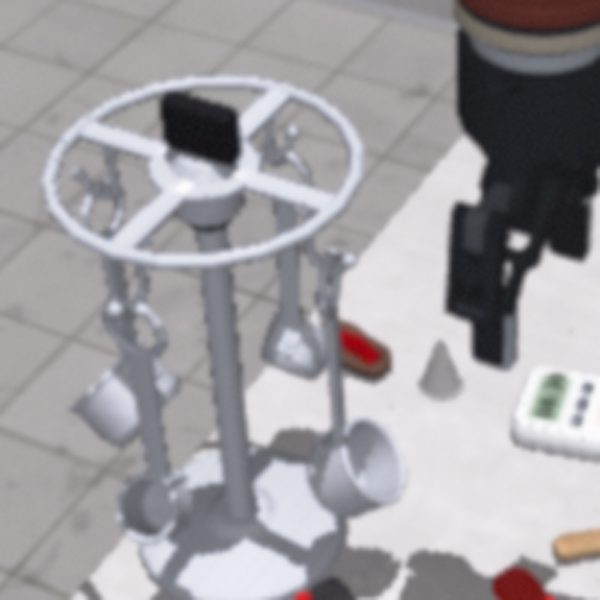

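```bash
python3 - <<'E'
from h import *
im=ctrl.snapshot("top");cv2.imwrite("pics/top9.png",im[:,:,::-1])
for p in [(.467,.145,.229),(.467,.145,.24),(.455,.145,.252)]: q=proj("scene",p); print(q,(q-[169.67,199.67])*3)
a=cv2.imread("pics/top0.png");b=im[:,:,::-1]
cv2.imwrite("pics/cmp.png",np.vstack([a[180:380,90:460],b[180:380,90:460]]))
E
```

```text
[278.73276806 294.64131904] [327.18830417 284.91395713]
[278.41327927 289.3562244 ] [326.22983782 269.05867321]
[284.67608575 285.5793899 ] [345.01825725 257.72816971]
```

View pics/cmp.png

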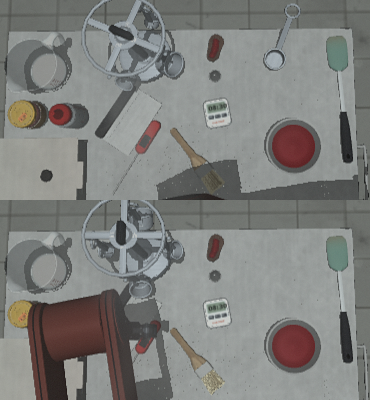

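```bash
python3 sw.py 12; python3 -c "
from bench import ctrl
print(ctrl.job_done())"
```

```text
38.7 [0, 0, 0, 0, 0, 0, 0]
the job is handed in; nothing more can be done
None
```

I turned the carousel by its knob about 113° counterclockwise, so the empty hook now points to the robot's side. I then picked up the ladle by its handle and hung its loop on that hook. I handed the job in at 38.7 s of the allowed 67 s; no verdict was reported.

- **Ladle:** two checks of eight scene frames over about 0.4 s, at 38.3 s and 38.7 s, showed no change, so it was still. It hangs upright on the hook. Its loop appeared within about 3 zoomed pixels (about 2 mm) of where a hung loop should be. That position was judged by eye from the picture.
- **Hook:** the tip measured at about (0.455, 0.145, 0.252) m, pointing within a degree or two of −x.
- **Bystanders:** comparing the first and last top views by eye, the biscuit, nozzle, timer and spatula had not moved. The arm partly hid the scraper in the last view, so it is only partly confirmed. I saw no contact with it.
- **Robot:** the gripper is open and clear of everything. The highest wrist force read after any move was about 14 N.
- **Swing:** the ladle was still swinging clearly at 31.6 s, so I waited until it was still before handing in. No check failed. Position measurements from different cameras differed by about 2–3 mm.

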